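# Spin, brake and lock a brake rotor on its bench stand

## Robot

A 7-joint arm with a two-finger parallel gripper is mounted at the origin on a cart in front of the work surface, level with it; the furniture and walls round the work are solid. World frame = base frame: x ahead of the robot, y to its left, z up, the work surface at z = 0. Lengths are in m, angles in rad, forces in N, time in s.
With the tool pointing down it reaches from about 0.4 to 0.925 m from the base axis. Payload 4.1 kg.
Tool frame: the origin (TCP) lies on the centre line of the jaws, within the pads' length; the fingertips stand 14 mm ahead of it and the grasp point (between the pads) lies 5 mm behind it; z points along the fingers, y is the line along which they close (so a half turn about z gives the same grasp; the last joint's range is limited). The gripper opens to 85 mm and grips with 20 to 120 N. Pads are 22 mm wide; open, the fingers measure 114 mm over their backs; the gripper's body (76 mm by 85 mm) begins 54 mm behind the grasp point. The pads swing forward as they close: fully open they stand 13 mm farther back than shut.
Start: joints at [1.152, 0.398, 0.045, 1.537, -0.019, 1.207, -0.051], TCP at [0.204, -0.617, 0.245] pointing down, gripper open.
Joint ranges: [-2.82, 2.82], [-0.49, 2.23], [-1.37, 1.46], [0, 2.46], [-1.36, 4.5], [0.23, 2], [-2.94, 2.94]. Speed limits (rad/s): [2.57, 2.57, 3.14, 3.14, 3.14, 3.14, 3.14].

## Interface

Orientations are given as a unit quaternion [x, y, z, w].
In Python, from workcell import telemetry, vision, workorder gives the robot as it stands. The module is installed in compiled form; this text tells all that it offers.
- The arm moves only by the tool move_arm, never from a script. Its argument "increments" is one flat list of numbers, 7 for each row, row after row: the shift along the tool's x, y, z as a fraction of full scale, then the turn, a rotation vector about the tool's x, y, z as a fraction of full scale, then the opening in per cent of the stroke, from 0 (shut) to 100 (fully open). A call has 1 to 8 rows; each row is the pose to reach, as a shift and turn from the pose commanded when the call began, along the tool's axes at that moment; what a row does not reach only later rows make up. Full scale, the value 1, is 0.1 m for a shift and 60 degrees for a turn. A row lasts 1/12 s, in which the tool goes at most 41.7 mm and 7.16 degrees, less where a joint would pass 70% of its speed; a pose out of reach is approached as far as the arm can. A call with a number of a shift or a turn outside -1 to 1 is refused whole. A call with a gripper value outside its range is refused whole. The fingers move at their own pace and stop on an object; the grip force is fixed at half the most. Time passes only in rows, so rows that repeat a pose let the fingers close. It gives the time, the measured TCP pose, the force, the opening and the grip force at its end, in the units of the state.
- telemetry.read_state(): the state, without advancing time (a new reading comes with each control period).
- vision.get_image(name): name is "scene" or "top"; returns the picture (480x640x3 uint8, red, green, blue); there is no depth.
- vision.camera_model(name): a dict with "camera_matrix" (3x3 intrinsics, pixels), "pose" (4x4, takes a point from camera to world coordinates). Camera axes: x right, y down, z forward; pixel columns grow to the right and rows downward; lengths in m; the calibration is good to about 2 mm. A picture is of the moment at which its call begins. camera_model takes no time and is no camera call.
- workorder.sign_off(): hands the job in; it is judged then, once.
The state is a dict: "time": time; "q": joint angles; "qd": joint speeds; "effort": joint torques, N m; "eef_pos": TCP position; "eef_rot": TCP orientation; "wrist_force": force on the tool from outside, world axes, zero at the start; "wrist_torque": the same for the moment, N m; "opening": finger opening in m; "grip_force": force on a finger pad.
Only numpy, scipy, OpenCV 4.12 (cv2) and the standard library are available. Lean on these libraries where they do the work, as an engineer would, in place of code of your own. Each camera call takes 0.05 s, during which the arm holds its last target. There are 200 camera calls.

## Task

Check that the brake rotor on the blue stand runs free: spin it, in either direction, to at least a third of a turn a second and take your fingers off while it turns. Then slow it by light finger pressure on its face while it is still turning, so that it comes to rest, let go, with its red-ringed hole centred under the slot of the fixed bracket, and only then push the red-handled lock pin from its rest fully home through slot and hole, and let go. Touch the rotor lightly throughout (never more than about 1.5 kg of pressure), do not force the pin against it, and leave the oil filter, grease tub, tape measure and small blue screwdriver where they are.

Things in the scene. Friction and masses are not known exactly. Their poses are not given: they have to be found in the camera images.
- axle (a point): point on the rotor's vertical axis, level with the rim's top face (53 mm above the table). The rotor is a flat level disc, diameter 184 mm: bright rim band from radius 71 to 92 mm, 8 mm thick; inside it a closed web, its top 2 mm lower; a hub of radius 13 mm in the middle, 10 mm proud of the rim. Face friction about 0.6 to 1.2. Little bearing friction: a spin coasts for about 10 s or more. Nothing drives it.
- rotor (a joint): angle of the rotor (1.5 kg, inertia about 0.006 kg m2) in rad, counted without limit, counter-clockwise from above positive; 0 and every whole turn put the hole exactly under the slot. It has no handle: fingertips drag or brake its face by friction. It floats on a spring along its axis: the face sinks about 1 mm per 6 N and bottoms after 4 mm; pressed off-centre it stays level.
- stand: blue stand, fixed to the table; origin at the table under the axle, x axis from the axle towards the slot. Its bracket plate, 40 mm wide, 10 mm thick, top 70 mm above the table, underside 7 mm above the rim, spans the rotor from radius 34 mm out to a post at radius 104 to 122 mm. Over the rest of the circle the rotor's face is open from above.
- slot (a point): centre of the slot, at the top face of the bracket plate (70 mm above the table), 50 mm from the axle. The slot goes through the plate, is 19 mm long along the radius, 12 mm wide across it, with red strokes at both ends.
- hole (a point): centre of the rotor's only hole (13 mm diameter, through the 6 mm web, ringed in red), at the web's top face, 50 mm out from the axle. It turns with the rotor.
- pin_grip (a point): middle of the lock pin's red round handle, where to grip it; z axis along the pin, up. Handle 18 mm diameter, 44 mm high, its middle 26 mm above the underside of a 21 mm wide, 4 mm thick collar; below that a 9 mm shank 33 mm long whose last 8 mm taper to 3.6 mm. Mass 80 g. Fully home, the collar's underside rests on the bracket's top.
- pin_tip (a point): tip of the lock pin, 59 mm below the middle of its handle (pin_grip).
- pin_rest: black block, 46 x 46 mm, 40 mm high, fixed; origin at the centre of its underside. At the start the pin stands upright in its 12 mm hole, the collar resting on its top.
- oil_filter: white oil filter can, 67 mm diameter, 91 mm high, loose; origin at the centre of its underside. Leave alone.
- grease_tub: white grease tub with green lid, 70 mm diameter, 56 mm high, loose; origin at the centre of its underside. Leave alone.
- tape_measure: yellow tape measure, 68 x 83 x 37 mm, loose; origin at the centre of its underside. Leave alone.
- screwdriver_c: small blue screwdriver, 25 x 135 x 27 mm, lying along its y, loose; origin at the centre of its underside. Leave alone.

How it is judged:
By the outcome, as a careful person would: the job done as asked, in the order asked, and still so for the second after the job is handed in, with the robot touching nothing.
It also fails if it takes over 64 s, if anything falls off the work surface, if the arm or the gripper's body presses on something with over 40 N, if the wrist force passes 120 N, or if a joint passes its speed limit or range.

## Working session

There is one attempt and no reset: what is moved stays moved. The work goes in short steps, Python scripts to look and compute and a tool call to move; the robot and the scene stay as the last step left them, time stands still between calls to the robot, and variables do not carry over. Pictures are saved under pics/ and viewed, at most 10 in all, crops included, and the job is handed in when it is done.

Besides the shell and the picture viewer there is one more tool, called after "Call:" as name(argument=value, ...) on one line, values as JSON. move_arm: Moves the arm, as the interface text tells. Its arguments: {"type":"object","properties":{"increments":{"type":"array","items":{"type":"number"}}},"required":["increments"]}

```bash
mkdir -p pics
cat > h.py <<'E'
import numpy as np,cv2
from workcell import telemetry,vision
def ray(n,u,v,z):
    m=vision.camera_model(n);K=np.array(m["camera_matrix"]);T=np.array(m["pose"])
    d=T[:3,:3]@np.linalg.solve(K,[u,v,1]);o=T[:3,3]
    return o+d*(z-o[2])/d[2]
def proj(n,p):
    m=vision.camera_model(n);K=np.array(m["camera_matrix"]);T=np.array(m["pose"])
    c=T[:3,:3].T@(np.array(p)-T[:3,3]);q=K@c;return q[:2]/q[2]
def snap(n,f=None):
    im=vision.get_image(n)
    if f: cv2.imwrite("pics/"+f,im[:,:,::-1])
    return im
E
python3 - <<'E'
from h import *
np.set_printoptions(precision=4,suppress=True)
snap("top","t0.png");snap("scene","s0.png")
for n in("top","scene"):
    m=vision.camera_model(n);print(m)
print(telemetry.read_state())
E
```

```text
{'camera_matrix': array([[623.6296,   0.    , 316.5607],
       [  0.    , 623.6296, 236.0867],
       [  0.    ,   0.    ,   1.    ]]), 'pose': array([[-0.0138, -0.992 ,  0.1256,  0.3521],
       [-0.9996,  0.0105, -0.0268,  0.0164],
       [ 0.0253, -0.1259, -0.9917,  1.4767],
       [ 0.    ,  0.    ,  0.    ,  1.    ]])}
{'camera_matrix': array([[488.8823,   0.    , 319.661 ],
       [  0.    , 488.8823, 233.329 ],
       [  0.    ,   0.    ,   1.    ]]), 'pose': array([[-0.8878, -0.2996,  0.3494,  0.2073],
       [-0.4602,  0.5861, -0.6668,  0.6218],
       [-0.005 , -0.7528, -0.6582,  0.6785],
       [ 0.    ,  0.    ,  0.    ,  1.    ]])}
{'time': 0.1, 'q': array([ 1.152 ,  0.3991,  0.0451,  1.5378, -0.0187,  1.2069, -0.0507]), 'qd': array([-0.0001, -0.0035,  0.0013, -0.0041,  0.0002, -0.0004,  0.0005]), 'effort': array([  0.0036, -47.6268,   1.3701, -25.4949,   0.0119,   0.005 ,
        -0.    ]), 'eef_pos': array([ 0.2042, -0.6165,  0.2444]), 'eef_rot': array([ 0.9872,  0.1593, -0.0002, -0.0009]), 'wrist_force': array([ 1.0668, -0.0011, -0.2824]), 'wrist_torque': array([-0.005 , -0.0251,  0.0123]), 'grip_force': 0.0, 'opening': 0.08543386279936993}
```

View pics/t0.png

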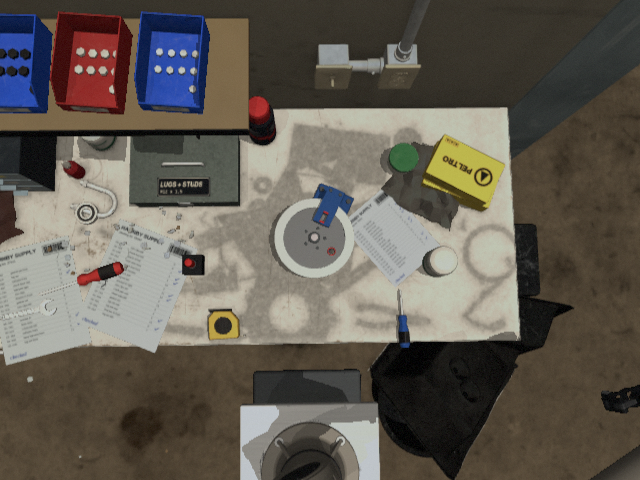

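View pics/s0.png

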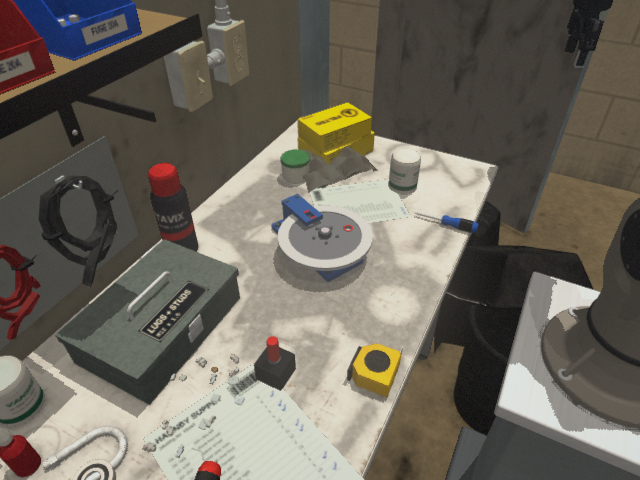

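The top view shows the rotor centre at about (315,238), the red-ringed hole at (331,252), the bracket slot at about (325,213), and the pin at (190,263). The filter is at (440,262), the tub at (404,157), the tape at (223,324) and the screwdriver at (402,320). Next I measure precisely.

Run:
```python
from h import *
np.set_printoptions(precision=4,suppress=True)
t=cv2.imread("pics/t0.png");s=cv2.imread("pics/s0.png")
a=cv2.resize(t[185:285,260:370],None,fx=5,fy=5,interpolation=cv2.INTER_CUBIC)[:, :550]
b=cv2.resize(s[190:290,265:380],None,fx=5,fy=5,interpolation=cv2.INTER_CUBIC)
cv2.imwrite("pics/a.png",a);cv2.imwrite("pics/b.png",b)
for n,im in(("top",t),("scene",s)):
    f=im.astype(int);B,G,R=f[...,0],f[...,1],f[...,2]
    m=((R-np.maximum(G,B))>45).astype(np.uint8)
    k,l,st,c=cv2.connectedComponentsWithStats(m)
    for i in range(1,k):
        if 3<=st[i,4]<400: print(n,c[i],st[i,4],[ray(n,*c[i],z)[:2] for z in(.051,.07,.088)])
```

```text
top [110.3333 109.6667] 3 [array([0.8366, 0.4576]), array([0.8302, 0.4518]), array([0.824 , 0.4462])]
top [116. 113.] 3 [array([0.8285, 0.4442]), array([0.8221, 0.4385]), array([0.8161, 0.4331])]
top [270.5    136.1667] 6 [array([0.7703, 0.0828]), array([0.7647, 0.0819]), array([0.7594, 0.0811])]
top [265. 137.] 3 [array([0.7683, 0.0957]), array([0.7628, 0.0947]), array([0.7575, 0.0937])]
top [ 72.5    168.2295] 122 [array([0.6969, 0.5406]), array([0.6923, 0.5336]), array([0.6879, 0.527 ])]
top [325.6667 212.4444] 9 [array([ 0.5876, -0.044 ]), array([ 0.5844, -0.0432]), array([ 0.5815, -0.0424])]
top [321.4444 221.1111] 9 [array([ 0.5674, -0.0339]), array([ 0.5645, -0.0332]), array([ 0.5618, -0.0326])]
top [330.9677 250.6774] 31 [array([ 0.4984, -0.0548]), array([ 0.4965, -0.0538]), array([ 0.4946, -0.0529])]
top [188.7826 262.5652] 69 [array([0.4748, 0.2703]), array([0.4732, 0.2669]), array([0.4716, 0.2637])]
top [117.6667 267.6869] 99 [array([0.465 , 0.4309]), array([0.4635, 0.4254]), array([0.4621, 0.4202])]
top [ 88.2609 277.3957] 230 [array([0.4438, 0.4964]), array([0.4425, 0.49
[... 701 characters left out ...]
7] 393 [array([0.9364, 0.3607]), array([0.9144, 0.3686]), array([0.8934, 0.3761])]
scene [ 33.8571 279.2857] 7 [array([0.9336, 0.3257]), array([0.9116, 0.3346]), array([0.8908, 0.3431])]
scene [ 37.6667 284.6667] 3 [array([0.9166, 0.3315]), array([0.8951, 0.3403]), array([0.8748, 0.3486])]
scene [ 30.   286.25] 4 [array([0.9254, 0.3402]), array([0.9036, 0.3487]), array([0.883 , 0.3568])]
scene [  4.5 316. ] 8 [array([0.9061, 0.4044]), array([0.8849, 0.411 ]), array([0.8649, 0.4172])]
scene [272.9325 347.5359] 237 [array([0.4816, 0.256 ]), array([0.4733, 0.2671]), array([0.4654, 0.2776])]
scene [210.3973 467.3571] 224 [array([0.4568, 0.447 ]), array([0.4492, 0.4523]), array([0.4421, 0.4574])]
```

View pics/a.png

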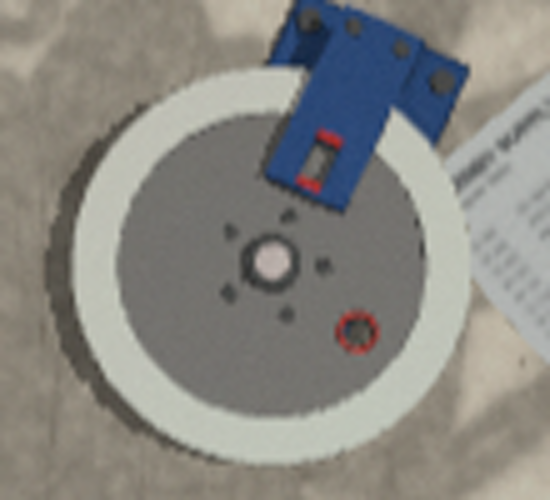

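View pics/b.png

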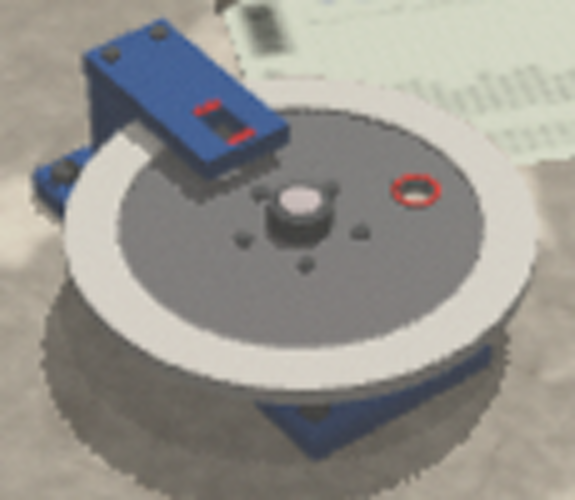

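Crops: the slot lies between red strokes at a.png (330,137) and (310,184), and the hole is at (357,332). There are five dark lugs around the hub, usable as an angle scale. Slot and hole positions agree between the cameras to about 1 mm.

```bash
cat >> h.py <<'E'
C0=np.array([.527,-.021])
def ortho(n,im,c,z,px=.0005,h=.11):
    N=int(2*h/px);src=[];dst=[]
    for sx,sy in((-1,-1),(1,-1),(1,1),(-1,1)):
        src.append(proj(n,[c[0]+sx*h,c[1]+sy*h,z]));dst.append([(sx*h+h)/px,(sy*h+h)/px])
    H=cv2.getPerspectiveTransform(np.float32(src),np.float32(dst))
    return cv2.warpPerspective(im,H,(N,N),flags=cv2.INTER_CUBIC)  # col=x,row=y
def red(n,im,c):
    o=ortho(n,im,c,.051).astype(int);w=o[...,0]-np.maximum(o[...,1],o[...,2])
    y,x=np.mgrid[:o.shape[0],:o.shape[1]]*.0005-.11
    r=np.hypot(x,y);m=(w>40)&(r>.038)&(r<.062)
    k,l,st,cc=cv2.connectedComponentsWithStats(m.astype(np.uint8))
    return [(st[i,4],*(np.round(cc[i]*.0005-.11,4)),round(float(np.arctan2(*(cc[i]*.0005-.11)[::-1])),4)) for i in range(1,k) if st[i,4]>80]
def lugs(n,im,c):
    g=ortho(n,im,c,.051).mean(2).astype(np.float32)
    y,x=np.mgrid[:g.shape[0],:g.shape[1]]*.0005-.11
    r=np.hypot(x,y);med=np.median(g[(r>.03)&(r<.06)])
    bg=cv2.medianBlur(g.astype(np.uint8),81).astype(float)
    m=((g<med-22)&(r>.018)&(r<.029)).astype(np.uint8)
    k,l,st,cc=cv2.connectedComponentsWithStats(m);out=[]
    for i in range(1,k):
        if 25<st[i,4]<250:
            p=cc[i]*.0005-.11;out.append((round(float(np.arctan2(p[1],p[0])),3),round(float(np.hypot(*p)),4),int(st[i,4])))
    return out
E
python3 - <<'E'
from h import *
from scipy.optimize import least_squares
np.set_printoptions(precision=4,suppress=True)
T={n:cv2.imread(f"pics/{f}0.png")[:,:,::-1] for n,f in(("top","t"),("scene","s"))}
cs=[]
for n,im in T.items():
    # rim/web boundary radius 71 at z .053 (rim top inner edge)
    g=ortho(n,im,C0,.053).mean(2).astype(np.uint8);g=cv2.GaussianBlur(g,(0,0),2).astype(float)
    for lo,hi,R in((.062,.080,.071),):
        P=[]
        for a in np.arange(0.25,5.4,.03):
            rr=np.arange(lo,hi,.0005);u=((rr*np.cos(a)+.11)/.0005);v=((rr*np.sin(a)+.11)/.0005)
            p=cv2.remap(g.astype(np.float32),u.astype(np.float32)[None],v.astype(np.float32)[None],1)[0]
            d=np.diff(p);i=d.argmax()
            if d[i]>3:P.append([rr[i]*np.cos(a),rr[i]*np.sin(a)])
        P=np.array(P);f=lambda q:np.hypot(P[:,0]-q[0],P[:,1]-q[1])-q[2]
        q=least_squares(f,[0,0,R],loss='soft_l1',f_scale=.001).x;print(n,"axle",C0+q[:2],"R",q[2],len(P),abs(f(q)).mean())
    c=C0+q[:2];cs.append(c);print("hole",red(n,im,c),"lugs",lugs(n,im,c))
for c,sl,n in zip(cs,([.57445,-.0382],[.57535,-.03735]),T):
    d=np.array(sl)-c;print(n,"slot r,ang",np.hypot(*d),np.arctan2(d[1],d[0]))
# pin: handle top cap + blob sides
for n,im in T.items():
    f=im.astype(int);m=(f[...,0]-f[...,1:].max(2)>45);y,x=np.nonzero(m);b=(189,262) if n=="top" else (273,347)
    k=np.hypot(x-b[0],y-b[1])<20;print(n,x[k].min(),x[k].max(),y[k].min(),y[k].max())
    # synth silhouettes: fit pin xy by comparing centroid of projected cylinder
    def cen(q):
        pts=np.array([proj(n,[q[0]+.009*np.cos(a),q[1]+.009*np.sin(a),z]) for a in np.arange(0,6.28,.4) for z in(.044,.088)]).astype(np.float32)
        h=cv2.convexHull(pts);M=cv2.moments(h);return np.array([M['m10']/M['m00'],M['m01']/M['m00']])
    t=np.array([x[k].mean(),y[k].mean()])
    print("pin",least_squares(lambda q:cen(q)-t,[.473,.266],diff_step=1e-4).x)
E
```

```text
top axle [ 0.5296 -0.0161] R 0.07096683227320572 172 0.0003302087042969292
hole [(np.int32(693), np.float64(-0.0318), np.float64(-0.0389), -2.2559), (np.int32(213), np.float64(0.0376), np.float64(-0.0177), -0.44)] lugs [(-1.614, 0.0234, 184), (-0.334, 0.0237, 167), (-2.877, 0.0242, 148), (0.894, 0.0245, 138), (2.152, 0.0242, 181)]
scene axle [ 0.5302 -0.0152] R 0.07066435738984919 172 0.00027481460175619496
hole [(np.int32(833), np.float64(-0.0311), np.float64(-0.0397), -2.235), (np.int32(208), np.float64(0.0463), np.float64(-0.0372), -0.6767)] lugs [(-1.641, 0.0232, 215), (-2.876, 0.0238, 197), (0.877, 0.024, 188), (2.131, 0.0236, 173)]
top slot r,ang 0.04999208469223186 -0.45743071118148904
scene slot r,ang 0.05034209358092643 -0.456312936923857
top 184 194 258 266
pin [0.4734 0.2673]
scene 266 278 336 360
pin [0.4747 0.2651]
```

Both cameras agree:
- **Axle:** (0.530, -0.0157).
- **Slot:** bearing -0.457 rad at 50 mm.
- **Hole:** bearing -2.245 rad, diametrically opposite a lug.
- **Pin:** (0.474, 0.266).

I'll move to the near side of the rim with the gripper shut.

Call:
move_arm(increments=[0.5,-0.5,0,0,0,0,0,1,-1,0,0,0,0,0,1,-1,0,0,0,0,0,1,-1,0,0,0,0,0])

```text
time: 0.43
eef_pos: [0.2714, -0.4849, 0.2447]
eef_rot: [0.987, 0.162, 0.001, -0.002]
wrist_force: [0.6, 0.8, 0.3]
opening: 0.039
grip_force: 0.0
```

Call:
move_arm(increments=[1,-1,0,0,0,0,0,1,-1,0,0,0,0,0,1,-1,0,0,0,0,0,1,-1,0,0,0,0,0])

```text
time: 0.77
eef_pos: [0.3342, -0.3583, 0.245]
eef_rot: [0.987, 0.163, 0.001, -0.001]
wrist_force: [0.3, -0.0, 1.0]
opening: 0.0
grip_force: 0.0
```

Call:
move_arm(increments=[1,-1,0,0,0,0,0,1,-1,0,0,0,0,0,1,-1,0,0,0,0,0,1,-1,0,0,0,0,0])

```text
time: 1.1
eef_pos: [0.3971, -0.2319, 0.2452]
eef_rot: [0.987, 0.163, 0.001, -0.001]
wrist_force: [1.2, 0.3, 1.0]
opening: -0.0
grip_force: 0.0
```

Call:
move_arm(increments=[1,-1,0.5,0,0,0,0,1,-1,0.5,0,0,0,0,1,-1,0.5,0,0,0,0,1,-1,0.5,0,0,0,0])

```text
time: 1.43
eef_pos: [0.4589, -0.1071, 0.1941]
eef_rot: [0.987, 0.161, -0.0, -0.001]
wrist_force: [-0.7, -0.7, -0.1]
opening: 0.0001
grip_force: 0.0
```

Call:
move_arm(increments=[0.17,-0.72,0.74,0,0,0,0,0.17,-0.72,0.74,0,0,0,0,0.17,-0.72,0.74,0,0,0,0,0.17,-0.72,0.74,0,0,0,0])

```text
time: 1.77
eef_pos: [0.4482, -0.0338, 0.1179]
eef_rot: [0.987, 0.163, -0.004, -0.002]
wrist_force: [0.3, 0.4, -0.6]
opening: -0.0002
grip_force: 0.0
```

```bash
python3 -c "
from h import *
np.set_printoptions(precision=4,suppress=True)
s=telemetry.read_state()
for k in('time','eef_pos','eef_rot','wrist_force','opening'):print(k,s[k])"
```

```text
time 1.7667
eef_pos [ 0.4482 -0.0338  0.1179]
eef_rot [ 0.9867  0.1626 -0.0037 -0.0018]
wrist_force [ 0.3045  0.3565 -0.6448]
opening -0.00020696635916073812
```

Call:
move_arm(increments=[0.026,0.009,0.4,0,0,0,0,0.026,0.009,0.48,0,0,0,0,0.026,0.009,0.48,0,0,0,0,0.026,0.009,0.48,0,0,0,0])

```text
time: 2.1
eef_pos: [0.4547, -0.0387, 0.0738]
eef_rot: [0.987, 0.159, -0.0, 0.0]
wrist_force: [0.2, -0.7, 0.2]
opening: 0.0003
grip_force: 0.0
```

Call:
move_arm(increments=[0,0,0.01,0,0,0,0,0,0,0.02,0,0,0,0,0,0,0.02,0,0,0,0])

```text
time: 2.35
eef_pos: [0.4554, -0.0384, 0.0724]
eef_rot: [0.987, 0.159, 0.001, 0.0]
wrist_force: [-0.8, 0.5, -0.1]
opening: -0.0001
grip_force: 0.0
```

Call:
move_arm(increments=[0,0,0.03,0,0,0,0,0,0,0.03,0,0,0,0,0,0,0.03,0,0,0,0])

```text
time: 2.6
eef_pos: [0.4545, -0.038, 0.0684]
eef_rot: [0.987, 0.159, 0.0, 0.0]
wrist_force: [0.9, 0.4, 0.5]
opening: -0.0
grip_force: 0.0
```

Call:
move_arm(increments=[0,0,0.015,0,0,0,0,0,0,0.015,0,0,0,0])

```text
time: 2.77
eef_pos: [0.4547, -0.0379, 0.0667]
eef_rot: [0.987, 0.159, 0.0, 0.0]
wrist_force: [0.7, -0.2, 1.5]
opening: -0.0001
grip_force: 0.5
```

Call:
move_arm(increments=[0,0,0.01,0,0,0,0,0,0,0.01,0,0,0,0])

```text
time: 2.93
eef_pos: [0.4547, -0.0379, 0.0659]
eef_rot: [0.987, 0.159, 0.0, 0.0]
wrist_force: [-0.2, -1.1, 2.3]
opening: 0.0002
grip_force: 1.5
```

```bash
cat >> h.py <<'E'
AX=np.array([.5299,-.0157])
def arc(p0,th,r,dz,rot):
    """tool-frame increments for arc angles th, radii r, dz down(m)"""
    a=2*np.arctan2(rot[1],rot[0]);c,s=np.cos(a),np.sin(a)
    for t,rr,z in zip(th,np.broadcast_to(r,len(th)),dz):
        d=AX+rr*np.array([np.cos(t),np.sin(t)])-p0[:2]
        print(f"{(c*d[0]+s*d[1])*10:.3f}, {(s*d[0]-c*d[1])*10:.3f}, {z*10:.3f}, 0, 0, 0, 0,  th={np.degrees(t):.0f}")
E
python3 - <<'E'
from h import *
s=telemetry.read_state();p=s["eef_pos"];d=p[:2]-AX;t0=np.arctan2(d[1],d[0]);r0=np.hypot(*d);print(p,t0,r0)
th=t0+np.cumsum([.05,.1,.15,.2,.25,.25,.25,.25])
arc(p,th,np.linspace(r0,.081,8),[.0004]*7+[-.015],s["eef_rot"])
im=snap("scene");print(red("scene",im,AX))
E
```

```text
[ 0.45470964 -0.0379482   0.06587538] -2.853909294587329 0.07841283364577255
-0.000, 0.039, 0.004, 0, 0, 0, 0,  th=-161
0.001, 0.118, 0.004, 0, 0, 0, 0,  th=-155
0.020, 0.235, 0.004, 0, 0, 0, 0,  th=-146
0.074, 0.384, 0.004, 0, 0, 0, 0,  th=-135
0.182, 0.551, 0.004, 0, 0, 0, 0,  th=-121
0.329, 0.686, 0.004, 0, 0, 0, 0,  th=-106
0.505, 0.782, 0.004, 0, 0, 0, 0,  th=-92
0.700, 0.831, -0.150, 0, 0, 0, 0,  th=-78
[(np.int32(810), np.float64(-0.0307), np.float64(-0.0384), -2.2451), (np.int32(215), np.float64(0.0466), np.float64(-0.0367), -0.6667)]
```

Call:
move_arm(increments=[0,0.04,0.004,0,0,0,0,0,0.12,0.004,0,0,0,0,0.02,0.235,0.004,0,0,0,0,0.075,0.385,0.004,0,0,0,0,0.18,0.55,0.004,0,0,0,0,0.33,0.685,0.004,0,0,0,0,0.505,0.78,0.004,0,0,0,0,0.7,0.83,-0.15,0,0,0,0])

```text
time: 3.65
eef_pos: [0.5458, -0.0981, 0.0783]
eef_rot: [0.988, 0.157, -0.003, -0.0]
wrist_force: [-0.5, -0.5, -0.6]
opening: 0.0001
grip_force: 0.0
```

Call:
move_arm(increments=[0.1,0.01,-0.25,0,0,0,0,0.1,0.01,-0.3,0,0,0,0])

```text
time: 3.82
eef_pos: [0.5618, -0.0936, 0.1137]
eef_rot: [0.987, 0.159, 0.004, 0.001]
wrist_force: [0.4, 0.3, 0.4]
opening: 0.0
grip_force: 0.0
```

```bash
cat >> h.py <<'E'
def watch(k=3,n="scene"):
    for _ in range(k):
        t=telemetry.read_state()["time"];im=snap(n)
        print(round(t,3),"red",[(int(a[0]),a[3]) for a in red(n,im,AX)],"lugs",lugs(n,im,AX))
    s=telemetry.read_state();print(s["time"],s["eef_pos"],s["eef_rot"],s["wrist_force"])
E
python3 -c "
from h import *
watch(5)"
```

```text
3.817 red [(161, -0.6701), (177, -0.076)] lugs []
3.867 red [(166, -0.671), (83, -0.0717), (242, 0.0211)] lugs []
3.917 red [(159, -0.6709), (577, 0.0807)] lugs []
3.967 red [(159, -0.6704), (596, 0.2286)] lugs []
4.017 red [(159, -0.6705), (560, 0.3561)] lugs []
4.0667 [ 0.5549899  -0.09331792  0.10929522] [ 9.87298809e-01  1.58865439e-01 -1.68088945e-03 -9.39364700e-05] [ 0.78709106 -0.29214218  0.23629292]
```

Call:
move_arm(increments=[-0.15,-0.3,0,0,0,0,0,-0.3,-0.65,0,0,0,0,0,-0.4,-0.8,0,0,0,0,0])

```text
time: 4.32
eef_pos: [0.4894, -0.0262, 0.1091]
eef_rot: [0.987, 0.161, -0.003, -0.001]
wrist_force: [-0.4, -0.2, -0.8]
opening: 0.0
grip_force: 0.0
```

Call:
move_arm(increments=[-0.15,-0.25,0.1,0,0,0,0,-0.26,-0.465,0.3,0,0,0,0,-0.26,-0.465,0.35,0,0,0,0,-0.26,-0.465,0.35,0,0,0,0])

```text
time: 4.65
eef_pos: [0.4508, 0.007, 0.0735]
eef_rot: [0.987, 0.16, -0.003, -0.0]
wrist_force: [-0.1, -1.3, -0.4]
opening: 0.0001
grip_force: 0.0
```

```bash
python3 -c "
from h import *
watch(6)"
```

```text
4.65 red [(216, -0.6667), (769, 2.1602)] lugs [(-0.977, 0.0266, 66), (-2.218, 0.0234, 186), (-1.663, 0.0195, 49), (-0.529, 0.02, 56), (0.286, 0.0246, 174), (2.791, 0.0236, 192), (1.526, 0.0245, 148)]
4.7 red [(215, -0.6667), (704, 2.3011)] lugs [(-2.077, 0.0231, 222), (-1.665, 0.0195, 52), (-0.712, 0.0235, 157), (2.939, 0.0237, 203), (0.427, 0.0245, 163), (1.647, 0.0243, 120)]
4.75 red [(216, -0.6662), (656, 2.4455)] lugs [(-0.629, 0.0236, 195), (3.076, 0.0231, 184), (0.571, 0.0248, 137), (1.791, 0.0247, 140)]
4.8 red [(216, -0.6662), (590, 2.5896)] lugs [(-1.754, 0.023, 230), (-0.534, 0.0232, 226), (-3.069, 0.0235, 161), (0.702, 0.0246, 181), (1.934, 0.0243, 138)]
4.85 red [(216, -0.6662), (597, 2.7128)] lugs [(-0.431, 0.0232, 245), (-2.927, 0.0233, 216), (0.841, 0.0244, 115), (2.077, 0.0243, 140)]
4.9 red [(216, -0.6662), (432, 2.8459)] lugs [(-1.549, 0.0232, 196), (-2.798, 0.0233, 198), (-0.518, 0.0198, 45), (-0.256, 0.0242, 213), (2.224, 0.0236, 141), (0.98, 0.0251, 145)]
4.95 [0.4555079  0.00614288 0.0762185 ] [9.87358263e-01 1.58503057e-01 6.43137520e-04 1.66704930e-04] [ 0.48532548 -0.00567399  0.65991828]
```

Call:
move_arm(increments=[0,0,0.02,0,0,0,0,0,0,0.03,0,0,0,0,0,0,0.03,0,0,0,0,0,0,0.03,0,0,0,0])

```text
time: 5.28
eef_pos: [0.4545, 0.0067, 0.0727]
eef_rot: [0.987, 0.159, -0.0, 0.0]
wrist_force: [0.6, 0.2, -0.2]
opening: -0.0
grip_force: 0.0
```

Run:
```python
from h import *
watch(2)
s=telemetry.read_state();p=s["eef_pos"];d=p[:2]-AX;t0=np.arctan2(d[1],d[0]);r0=np.hypot(*d);print(p,t0,r0)
th=t0+np.cumsum([.08,.16,.2,.2,.16,.12,.08,.05])
zc=p[2]-.0663
arc(p,th,np.r_[np.linspace(r0,.081,4),[.081]*4],[.3*zc,.6*zc,.95*zc]+[zc]*5,s["eef_rot"])
```

```text
5.283 red [(215, -0.6667), (251, -2.3149)] lugs [(-0.487, 0.0232, 238), (-3.006, 0.0234, 200), (0.779, 0.0248, 131), (1.985, 0.0248, 144)]
5.333 red [(393, -2.179), (215, -0.6667)] lugs [(-1.609, 0.023, 204), (-2.888, 0.0233, 215), (2.133, 0.024, 148), (0.897, 0.0246, 122)]
5.3833 [0.45453529 0.00681091 0.07279478] [9.87236401e-01 1.59261690e-01 2.22163693e-05 5.19137603e-05] [-0.08162061  0.37899546 -0.01914973]
[0.45453529 0.00681091 0.07279478] 2.851335328810168 0.07865482077059288
-0.034, 0.053, 0.019, 0, 0, 0, 0,  th=168
-0.096, 0.163, 0.039, 0, 0, 0, 0,  th=177
-0.146, 0.315, 0.062, 0, 0, 0, 0,  th=189
-0.165, 0.475, 0.065, 0, 0, 0, 0,  th=200
-0.151, 0.604, 0.065, 0, 0, 0, 0,  th=209
-0.127, 0.698, 0.065, 0, 0, 0, 0,  th=216
-0.105, 0.759, 0.065, 0, 0, 0, 0,  th=221
-0.088, 0.796, 0.065, 0, 0, 0, 0,  th=224
```

Call:
move_arm(increments=[-0.034,0.053,0.02,0,0,0,0,-0.096,0.163,0.04,0,0,0,0,-0.146,0.315,0.062,0,0,0,0,-0.165,0.475,0.066,0,0,0,0,-0.15,0.604,0.066,0,0,0,0,-0.127,0.698,0.066,0,0,0,0,-0.105,0.76,0.066,0,0,0,0,-0.088,0.796,0.066,0,0,0,0])

```text
time: 6.05
eef_pos: [0.4716, -0.0725, 0.0663]
eef_rot: [0.987, 0.159, -0.0, 0.0]
wrist_force: [-0.2, -0.2, 2.3]
opening: -0.0
grip_force: 1.0
```

Run:
```python
from h import *
watch(1)
s=telemetry.read_state();p=s["eef_pos"];d=p[:2]-AX;t0=np.arctan2(d[1],d[0]);r0=np.hypot(*d);print(p,t0,r0)
```

```text
6.05 red [(215, -0.6667), (83, -0.8656)] lugs []
6.1 [ 0.47202703 -0.0726013   0.0662952 ] [9.87321058e-01 1.58735458e-01 2.77059239e-04 3.24350797e-04] [ 0.9048811  -1.67426082  2.17069858]
[ 0.47202703 -0.0726013   0.0662952 ] -2.364660201334806 0.0811605759008717
```

```bash
cat >> h.py <<'E'
def phase(n,im,c=AX):
    """hole bearing candidates from the five lugs (lug+pi mod 72deg), via black-hat blobs"""
    g=ortho(n,im,c,.051).mean(2).astype(np.uint8)
    b=cv2.morphologyEx(g,cv2.MORPH_BLACKHAT,cv2.getStructuringElement(cv2.MORPH_ELLIPSE,(25,25)))
    y,x=np.mgrid[:g.shape[0],:g.shape[1]]*.0005-.11
    r=np.hypot(x,y);m=((b>18)&(r>.019)&(r<.029)).astype(np.uint8)
    k,l,st,cc=cv2.connectedComponentsWithStats(m);out=[]
    for i in range(1,k):
        p=cc[i]*.0005-.11
        if 60<st[i,4]<260 and .0225<np.hypot(*p)<.0255:
            out.append((round(float(np.arctan2(p[1],p[0])),3),round(float((np.arctan2(p[1],p[0])+np.pi)%(2*np.pi/5)),3),int(st[i,4])))
    return out
E
python3 - <<'E'
from h import *
for n,f in(("top","t0"),("scene","s0")): print(phase(n,cv2.imread(f"pics/{f}.png")[:,:,::-1]))
im=snap("scene","s1.png");print(phase("scene",im),red("scene",im,AX))
o=ortho("scene",im,AX,.051);cv2.imwrite("pics/o1.png",np.hstack([o[...,::-1],cv2.resize(im[170:280,260:370,::-1],(440,440))]) )
E
```

```text
[(-1.628, 0.257, 238), (-0.361, 0.267, 209), (-2.865, 0.277, 202), (0.895, 0.266, 177), (2.176, 0.291, 230)]
[(-1.612, 0.273, 242), (-2.886, 0.256, 242), (0.873, 0.245, 253), (2.106, 0.221, 219)]
[(-2.642, 0.5, 70), (1.135, 0.507, 96)] [(np.int32(215), np.float64(0.0466), np.float64(-0.0367), -0.6667), (np.int32(82), np.float64(0.0286), np.float64(-0.0336), -0.8655)]
```

View pics/o1.png

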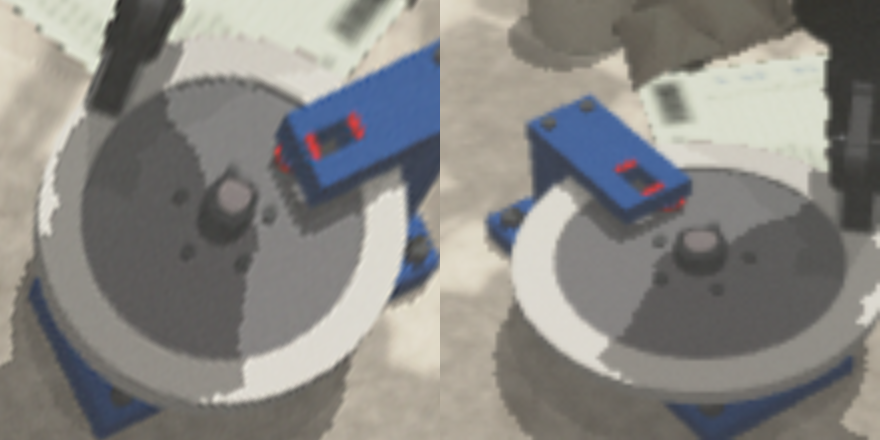

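The hole's red edge just shows at the bracket (o1 left, about (280,158)), and the lugs put it about 0.29 rad before the slot with the finger still pressed on. I'll ease it on.

```bash
sed -i 's/(b>18)/(b>9)/;s/60<st\[i,4\]<260/40<st[i,4]<400/' h.py
python3 - <<'E'
from h import *
print(phase("scene",cv2.imread("pics/s1.png")[:,:,::-1]),phase("scene",cv2.imread("pics/s0.png")[:,:,::-1]))
s=telemetry.read_state();p=s["eef_pos"]
arc(p,-2.365+np.cumsum([.04,.07,.08,.06,.03,.015]),.081,[0.0002]*6,s["eef_rot"])
E
```

```text
[(-2.617, 0.524, 223), (-0.112, 0.516, 358), (2.37, 0.485, 207), (1.123, 0.495, 230)] [(-2.879, 0.263, 337), (0.862, 0.234, 366), (2.108, 0.223, 274)]
0.019, 0.036, 0.002, 0, 0, 0, 0,  th=-133
0.048, 0.085, 0.002, 0, 0, 0, 0,  th=-129
0.085, 0.138, 0.002, 0, 0, 0, 0,  th=-125
0.116, 0.176, 0.002, 0, 0, 0, 0,  th=-121
0.132, 0.194, 0.002, 0, 0, 0, 0,  th=-119
0.140, 0.203, 0.002, 0, 0, 0, 0,  th=-119
```

Call:
move_arm(increments=[0.019,0.036,0.002,0,0,0,0,0.048,0.085,0.002,0,0,0,0,0.085,0.138,0.002,0,0,0,0,0.116,0.176,0.002,0,0,0,0,0.132,0.194,0.002,0,0,0,0,0.139,0.202,0.002,0,0,0,0,0.139,0.202,0.002,0,0,0,0])

```text
time: 6.73
eef_pos: [0.4913, -0.0861, 0.066]
eef_rot: [0.987, 0.159, 0.0, -0.0]
wrist_force: [-0.6, -0.2, 3.2]
opening: -0.0002
grip_force: 1.3
```

Run:
```python
from h import *
im=snap("scene","s2.png");print(phase("scene",im),red("scene",im,AX))
im2=snap("top","t2.png");print(phase("top",im2))
s=telemetry.read_state();p=s["eef_pos"];d=p[:2]-AX;print(p,np.arctan2(d[1],d[0]),np.hypot(*d),s["wrist_force"])
def big(i,n): return cv2.resize(i,(400,400),interpolation=cv2.INTER_CUBIC)
a=cv2.resize(ortho("scene",im,AX+[.03,-.015],.06,.0005,.05),(400,400));b=cv2.resize(ortho("top",im2,AX+[.03,-.015],.06,.0005,.05),(400,400))
cv2.imwrite("pics/o2.png",np.hstack([a,b])[...,::-1])
```

```text
[(-0.992, 0.893, 283), (-2.306, 0.836, 260), (0.173, 0.801, 212), (2.672, 0.787, 228), (1.417, 0.789, 234)] [(np.int32(212), np.float64(0.0467), np.float64(-0.0366), -0.6653), (np.int32(99), np.float64(0.0384), np.float64(-0.0169), -0.4143)]
[(-1.096, 0.789, 272), (-2.332, 0.81, 221), (0.168, 0.797, 197), (2.709, 0.824, 234), (1.439, 0.811, 224)]
[ 0.49077911 -0.08588976  0.06600082] -2.079271826813205 0.08035575188042772 [0.56681134 0.92337541 2.14563856]
```

View pics/o2.png

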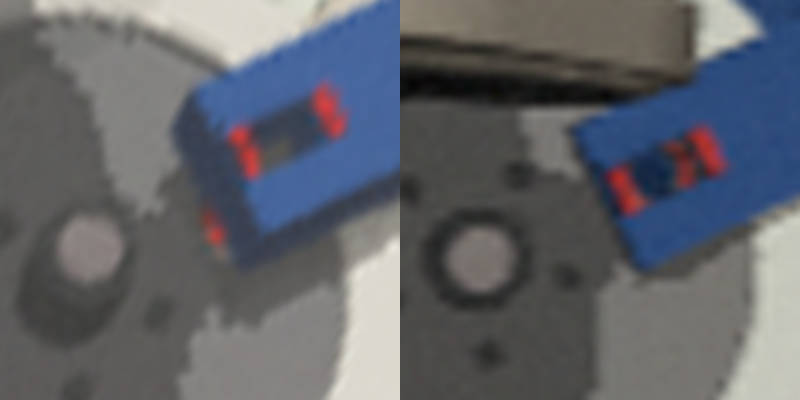

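The top view (o2 right) shows the ringed hole between the slot strokes. The lug phase gives a bearing of -0.453 against the slot's -0.457, so I'll lift straight off.

Call:
move_arm(increments=[0,0,-0.01,0,0,0,0,0,0,-0.03,0,0,0,0,0,0,-0.2,0,0,0,0,0,0,-0.5,0,0,0,100,0,0,-0.7,0,0,0,100,0,0,-0.7,0,0,0,100])

```text
time: 7.33
eef_pos: [0.4931, -0.0866, 0.1397]
eef_rot: [0.987, 0.159, 0.003, 0.001]
wrist_force: [-0.1, 0.6, 0.7]
opening: 0.0357
grip_force: 0.0
```

Run:
```python
from h import *
for n in("scene","top"):
  for _ in range(2):
    im=snap(n);q=phase(n,im);print(n,q,np.mean([a[1] for a in q]))
s=telemetry.read_state();p=s["eef_pos"];print(s["time"],p,s["eef_rot"],s["opening"])
a=2*np.arctan2(s["eef_rot"][1],s["eef_rot"][0]);d=np.array([.474,.2662])-p[:2];c,S=np.cos(a),np.sin(a);print(c*d[0]+S*d[1],S*d[0]-c*d[1])
```

```text
scene [(-2.315, 0.826, 223), (0.15, 0.778, 270), (2.668, 0.783, 238), (1.386, 0.757, 253)] 0.786
scene [(-2.319, 0.823, 244), (0.149, 0.778, 247), (2.667, 0.782, 227), (1.386, 0.758, 246)] 0.78525
top [(-1.137, 0.748, 192), (-2.347, 0.795, 210), (0.155, 0.783, 225), (2.682, 0.797, 252), (1.457, 0.828, 255)] 0.7902
top [(-1.131, 0.754, 181), (-2.342, 0.799, 198), (0.152, 0.78, 226), (2.691, 0.806, 254), (1.463, 0.835, 246)] 0.7948000000000001
7.5333 [ 0.48945825 -0.08636325  0.13493805] [ 9.87242437e-01  1.59219430e-01 -1.22339230e-03 -2.17889262e-04] 0.06557888591762392
0.09616323200701875 -0.33954740151248974
```

Call:
move_arm(increments=[0.14,-0.5,0,0,0,0,100,0.28,-1,0,0,0,0,100,0.28,-1,0,0,0,0,100])

```text
time: 7.78
eef_pos: [0.4843, 0.0221, 0.1348]
eef_rot: [0.987, 0.161, -0.001, -0.001]
wrist_force: [-0.3, 1.6, 0.7]
opening: 0.0849
grip_force: 0.0
```

Call:
move_arm(increments=[0.14,-0.5,0,0,0,0,100,0.28,-1,0,0,0,0,100,0.28,-1,0,0,0,0,100])

```text
time: 8.03
eef_pos: [0.4792, 0.1265, 0.135]
eef_rot: [0.987, 0.162, -0.001, -0.001]
wrist_force: [-0.4, 0.5, 0.7]
opening: 0.0853
grip_force: 0.0
```

Call:
move_arm(increments=[0.14,-0.5,0,0,0,0,100,0.28,-1,0,0,0,0,100,0.28,-1,0,0,0,0,100])

```text
time: 8.28
eef_pos: [0.474, 0.2304, 0.135]
eef_rot: [0.987, 0.162, -0.001, -0.002]
wrist_force: [-0.0, 0.2, 0.4]
opening: 0.0854
grip_force: 0.0
```

Call:
move_arm(increments=[0.12,-0.395,0,0,0,0,100,0.12,-0.395,0,0,0,0,100,0.12,-0.395,0,0,0,0,100,0.12,-0.395,0,0,0,0,100,0.12,-0.395,0,0,0,0,100])

```text
time: 8.7
eef_pos: [0.4749, 0.2642, 0.1349]
eef_rot: [0.987, 0.158, -0.001, 0.001]
wrist_force: [-0.3, -0.8, 0.8]
opening: 0.0855
grip_force: 0.0
```

Run:
```python
from h import *
im=snap("top");q=phase("top",im);print(q,np.mean([a[1] for a in q]))
s=telemetry.read_state();p=s["eef_pos"];print(s["time"],p,s["eef_rot"],s["opening"])
a=2*np.arctan2(s["eef_rot"][1],s["eef_rot"][0]);d=np.array([.474,.2662])-p[:2];c,S=np.cos(a),np.sin(a);print(c*d[0]+S*d[1],S*d[0]-c*d[1])
```

```text
[(-1.111, 0.774, 283), (-2.352, 0.789, 280), (0.162, 0.79, 292), (2.678, 0.793, 265), (1.449, 0.821, 317)] 0.7934000000000001
8.75 [0.47512282 0.26407545 0.13514534] [ 9.87431544e-01  1.58043378e-01 -7.61776418e-04  8.10353110e-04] 0.08568401294871385
-0.0004036282308744468 -0.002368863563270452
```

Call:
move_arm(increments=[-0.004,-0.024,0.25,0,0,0,100,-0.004,-0.024,0.5,0,0,0,100,-0.004,-0.024,0.73,0,0,0,100,-0.004,-0.024,0.73,0,0,0,100,-0.004,-0.024,0.73,0,0,0,100])

```text
time: 9.17
eef_pos: [0.4735, 0.2666, 0.0621]
eef_rot: [0.987, 0.158, -0.001, 0.001]
wrist_force: [-0.6, -0.6, 0.5]
opening: 0.0856
grip_force: 0.0
```

Call:
move_arm(increments=[0,0,0,0,0,0,35,0,0,0,0,0,0,30,0,0,0,0,0,0,25,0,0,0,0,0,0,15,0,0,0,0,0,0,10,0,0,0,0,0,0,5,0,0,0,0,0,0,0,0,0,0,0,0,0,0])

```text
time: 9.83
eef_pos: [0.4743, 0.2683, 0.0637]
eef_rot: [0.987, 0.159, 0.0, 0.0]
wrist_force: [-1.6, -1.2, 5.5]
opening: 0.0167
grip_force: 58.3
```

Call:
move_arm(increments=[0,0,0,0,0,0,0,0,0,-0.05,0,0,0,0,0,0,-0.2,0,0,0,0,0,0,-0.5,0,0,0,0,0,0,-0.8,0,0,0,0,0,0,-0.9,0,0,0,0,0,0,-0.9,0,0,0,0])

```text
time: 10.42
eef_pos: [0.4756, 0.2697, 0.1558]
eef_rot: [0.987, 0.159, 0.003, -0.001]
wrist_force: [1.2, 0.1, -1.2]
opening: 0.0164
grip_force: 58.9
```

Call:
move_arm(increments=[0,0.2,0,0,0,0,0,0,0.5,0,0,0,0,0,0,0.8,0,0,0,0,0,0,1,0,0,0,0,0])

```text
time: 10.75
eef_pos: [0.505, 0.1696, 0.1509]
eef_rot: [0.987, 0.158, -0.002, 0.001]
wrist_force: [1.0, -0.5, -0.5]
opening: 0.0167
grip_force: 58.9
```

Call:
move_arm(increments=[0,0.3,0,0,0,0,0,0,0.6,0,0,0,0,0,0,0.9,0,0,0,0,0,0,1,0,0,0,0,0])

```text
time: 11.08
eef_pos: [0.5369, 0.0723, 0.1508]
eef_rot: [0.988, 0.156, -0.002, 0.002]
wrist_force: [-0.0, -0.9, -1.0]
opening: 0.0167
grip_force: 58.9
```

Call:
move_arm(increments=[0,0.3,0,0,0,0,0,0,0.6,0,0,0,0,0,0,0.9,0,0,0,0,0,0,1,0,0,0,0,0])

```text
time: 11.42
eef_pos: [0.5682, -0.022, 0.1511]
eef_rot: [0.988, 0.156, -0.001, 0.001]
wrist_force: [0.3, -0.2, -1.0]
opening: 0.0168
grip_force: 58.9
```

Call:
move_arm(increments=[-0.02,0.1,0,0,0,0,0,-0.02,0.2,0,0,0,0,0,-0.02,0.225,0,0,0,0,0,-0.02,0.225,0,0,0,0,0,-0.02,0.225,0,0,0,0,0,-0.02,0.225,0,0,0,0,0,-0.02,0.225,0,0,0,0,0])

```text
time: 12.0
eef_pos: [0.5733, -0.0372, 0.1531]
eef_rot: [0.987, 0.16, 0.0, -0.0]
wrist_force: [-0.9, 0.4, -0.1]
opening: 0.0165
grip_force: 58.9
```

Run:
```python
from h import *
P=[telemetry.read_state()]
a=snap("scene","s3.png");b=snap("top","t3.png");P.append(telemetry.read_state())
for s in P:print(s["time"],s["eef_pos"],s["eef_rot"],s["opening"],s["wrist_force"])
p=P[0]["eef_pos"];q=proj("scene",p-[0,0,.03]);r=proj("top",p-[0,0,.03]);print(q,r)
f=lambda i,q:cv2.resize(i[int(q[1])-40:int(q[1])+40,int(q[0])-40:int(q[0])+40],(400,400),interpolation=cv2.INTER_CUBIC)
cv2.imwrite("pics/o3.png",np.hstack([f(a,q),f(b,r)])[...,::-1]);print(phase("top",b))
```

```text
12.0 [ 0.57333482 -0.03719345  0.15309528] [ 9.87088658e-01  1.60174766e-01  6.77682607e-05 -1.45299685e-04] 0.0164985013589208 [-0.93107542  0.37812777 -0.11988807]
12.1 [ 0.57342305 -0.0376789   0.1531137 ] [ 9.87142727e-01  1.59841255e-01  9.41537958e-05 -1.02735772e-05] 0.016633727971788158 [-0.1251339   0.79382028 -0.62492166]
[309.79874827 192.57429656] [323.98482429 213.50837528]
[(-2.426, 0.716, 79), (0.161, 0.789, 293), (2.685, 0.8, 307), (1.454, 0.826, 309)]
```

View pics/o3.png

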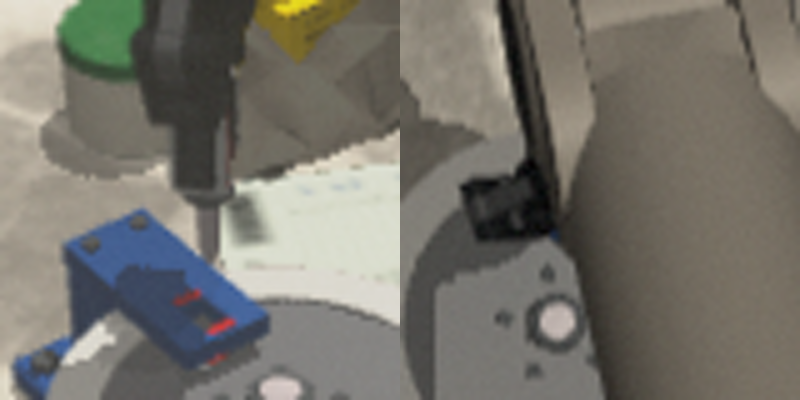

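The scene crop (o3 left) shows the pin hanging straight, with its tip at crop (209,262), about scene pixel (310.8,204.4), above the slot. The arm hides the pin in the top view.

Run:
```python
from h import *
np.set_printoptions(precision=4,suppress=True)
for z in(.094,.0964,.099): print(z,ray("scene",310.8,204.4,z))
s=[.5749,-.0378]
for z in(.0964,.1044,.1294):
  print(z,[proj("scene",[x,y,z]) for x,y in (s,(.5733,-.0374))])
im=cv2.imread("pics/s3.png").mean(2)
for v in range(190,208): print(v,im[v,302:320].astype(int))
```

```text
0.094 [ 0.5724 -0.0385  0.094 ]
0.0964 [ 0.5709 -0.0358  0.0964]
0.099 [ 0.5693 -0.0329  0.099 ]
0.0964 [array([309.4889, 203.2705]), array([310.1159, 203.6114])]
0.1044 [array([309.4116, 199.9914]), array([310.042 , 200.3314])]
0.1294 [array([309.1643, 189.5048]), array([309.8057, 189.8415])]
190 [149 140 122 102  93  90  91  82  82  85  95  97  94  82 167 173 171 184]
191 [150 150 153 121  79  75  72  74  79  81  80  80  75  89 121 115 133 163]
192 [148 148 151 156 118  88  70  67  67  66  68  85 105 104 101 100 100 139]
193 [147 149 156 168 172 155  95  76  74  75  80 151 129  95  87  94 106 131]
194 [148 152 165 176 180 180 127 101  99  97  93 166 153 121 102 107 110 119]
195 [154 165 172 175 181 180 127 102  98  96  95 178 166 130 111 109 110 120]
196 [162 172 179 181 182 186 128  99  97  96  94 186 176 142 117 106 104 108]
197 [161 176 183 188 191 189 132 101  98  98  94 193 184 154 124 112 109 115]
198 [103 152 180 185 186 188 149 103  98  98  95 199 195 166 141 126 119 124]
199 [101 104 136 176 186 190 148 105  97  96  95 201 205 176 152 134 122 121]
200 [103 104 102 133 175 188 151 104  97  98  95 204 210 184 167 151 149 153]
201 [102 102 104 102 134 177 156 106  98  98 100 206 211 203 192 191 194 200]
202 [104 103 102 104 103 116 175 118  95  97 116 206 216 216 214 214 215 215]
203 [103 103 104 105 103 102 117 114  98  97 149 202 214 215 216 214 212 212]
204 [103 101 101 103 104 103 103 101 101 118 166 151 208 215 214 209 193 193]
205 [ 99  99 101 100 103 103 104 102 104 132 166 165 208 215 214 208 192 192]
206 [ 76  75  76  75 100 105 104 103 103 103 137 177 198 212 213 213 214 213]
207 [ 76  77  75  79 100 104 103 104 103 104 107 123 197 211 213 213 212 213]
```

Call:
move_arm(increments=[0.013,0.008,0.06,0,0,0,0,0.013,0.008,0.14,0,0,0,0,0.013,0.008,0.2,0,0,0,0,0.013,0.008,0.22,0,0,0,0,0.013,0.008,0.22,0,0,0,0,0.013,0.008,0.22,0,0,0,0])

```text
time: 12.6
eef_pos: [0.5748, -0.0388, 0.1306]
eef_rot: [0.987, 0.159, -0.0, -0.0]
wrist_force: [-0.1, -0.1, -0.0]
opening: 0.0169
grip_force: 58.9
```

Run:
```python
from h import *
a=snap("scene","s4.png");s=telemetry.read_state();print(s["time"],s["eef_pos"],s["wrist_force"])
cv2.imwrite("pics/o4.png",cv2.resize(a[185:235,280:340],(720,600),interpolation=cv2.INTER_CUBIC)[...,::-1])
```

```text
12.65 [ 0.57501978 -0.03879442  0.13095962] [-0.13229239  0.46503936  0.03637136]
```

View pics/o4.png

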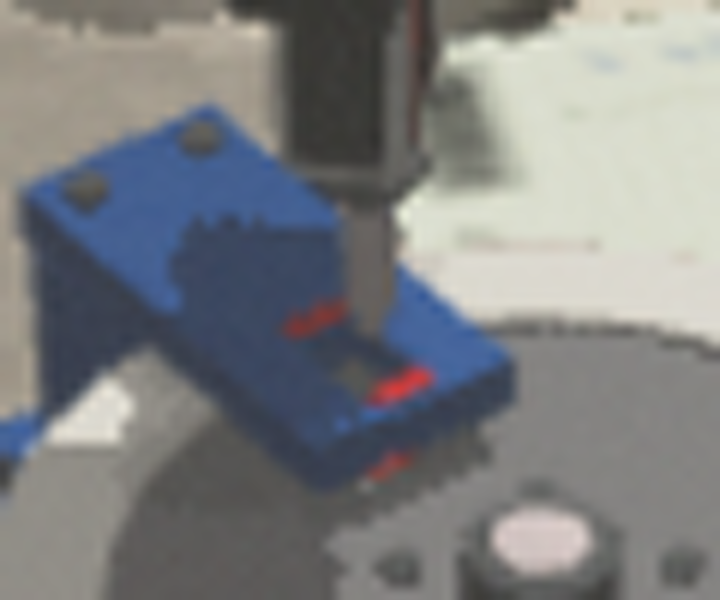

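The tip sits at o4 (368,338) and the slot centre at (358,352), so the pin is about 0.8 px (1.5 mm) to the right. I'll correct along tool x and recheck numerically.

Call:
move_arm(increments=[0.015,-0.002,0,0,0,0,0,0.015,-0.002,0,0,0,0,0,0.015,-0.002,0,0,0,0,0,0.015,-0.002,0,0,0,0,0])

```text
time: 12.98
eef_pos: [0.5765, -0.0381, 0.1312]
eef_rot: [0.987, 0.159, 0.0, 0.0]
wrist_force: [-0.1, 0.3, -0.7]
opening: 0.0164
grip_force: 58.9
```

Run:
```python
from h import *
np.set_printoptions(linewidth=200)
a=snap("scene","s5.png");s=telemetry.read_state();print(s["time"],s["eef_pos"],s["wrist_force"])
for f in("s4","s5"):
  im=cv2.imread(f"pics/{f}.png").astype(int)
  for v in range(202,221): print(v,im[v,302:320,2]-im[v,302:320,0]//1, im[v,302:320].sum(1)//3)
```

```text
13.0333 [ 0.57638382 -0.03818579  0.13113861] [-0.44821563  0.50631634 -2.13998636]
202 [-78 -79 -78 -80 -79 -61  -1   5   3   5  -1  14  11  12  12  13  12  11] [104 102 104 103 102  96 103  81  77  82 104 205 215 216 214 213 215 215]
203 [-68 -73 -71 -73 -73 -73 -25   4   7   6   5  13  11  11  10  12  13  14] [ 97 100 101 100  98 101  95  96  97  97  95 196 215 216 217 215 211 212]
204 [-36 -37 -35 -37 -36 -37 -19   3   7   7   6   9  14  11  12  13  12  13] [ 75  72  75  76  75  77  92  96 100  98  95 142 209 217 215 210 194 193]
205 [-35 -37 -35 -37 -35 -36 -18   4   8   7   7  19  15  12  15  15  15  17] [ 74  76  76  75  74  75  90  95  98  97  96 157 209 213 210 207 194 193]
206 [-37 -37 -37 -37 -37 -37 -20   4   8   5   7   8  15  15  14  13  13  13] [ 76  75  77  75  76  75  81  94  97  98  96 171 197 201 201 211 213 213]
207 [-36 -36 -35 -38 -36 -38 -19   3   7   6   6 -54  -1   9  14  13  12  12] [ 73  77  76  76  75  74  82  94  97  97  96 119 184 196 203 212 214 215]
208 [-35 -36 -37 -37 -38 -38 -21   5   7   6   8 -73 -69 -25   8  11  14  13] [ 75  75  74  76  75  77  
[... 4059 characters left out ...]
8 -49 -81 -79 -55] [ 75  75  75  75  75  80  81  85  82  77  83  90 108 105 112 105 104  89]
217 [-36 -37 -38 -36 -36 -43 -35  -7   6  86 135 139  46  -6 -56 -53 -28 -22] [ 77  76  75  76  76  78  80  82  84 100 109 110 109  88  94  86  69  69]
218 [-33 -37 -36 -34 -41 -45 -45 -46   0 106  44  -8 -43 -50 -28 -22 -24 -25] [ 75  76  77  76  78  79  80  85  90 113 108  90  85  84  71  69  68  69]
219 [-26 -34 -37 -39 -43 -51 -53 -81 -82 -80 -55 -51 -27 -24 -24 -24 -22 -23] [ 71  71  75  73  80  86  87 105 105 104  88  86  70  68  68  69  68  71]
220 [-21 -24 -32 -42 -45 -74 -80 -78 -56 -28 -23 -24 -26 -22 -23 -22 -12 -10] [ 66  69  73  78  79 101 106 103  88  72  67  69  66  65  69  70  77  76]
```

Shank column 309.35 against slot 309.47, and the rows agree. I'll insert in steps.

Call:
move_arm(increments=[0,0,0.04,0,0,0,0,0,0,0.08,0,0,0,0,0,0,0.12,0,0,0,0,0,0,0.12,0,0,0,0])

```text
time: 13.37
eef_pos: [0.5754, -0.0382, 0.1177]
eef_rot: [0.987, 0.159, -0.001, -0.0]
wrist_force: [-0.3, -0.2, -0.8]
opening: 0.0165
grip_force: 58.9
```

Call:
move_arm(increments=[0,0,0.03,0,0,0,0,0,0,0.06,0,0,0,0,0,0,0.06,0,0,0,0])

```text
time: 13.62
eef_pos: [0.5759, -0.0382, 0.1123]
eef_rot: [0.987, 0.159, -0.001, -0.0]
wrist_force: [0.7, -0.2, -0.7]
opening: 0.0168
grip_force: 58.9
```

Call:
move_arm(increments=[0,0,0.02,0,0,0,0,0,0,0.04,0,0,0,0,0,0,0.06,0,0,0,0,0,0,0.06,0,0,0,0])

```text
time: 13.95
eef_pos: [0.576, -0.0382, 0.1065]
eef_rot: [0.987, 0.159, -0.0, -0.0]
wrist_force: [0.7, 0.2, -1.1]
opening: 0.0164
grip_force: 58.9
```

Call:
move_arm(increments=[0,0,0.02,0,0,0,0,0,0,0.04,0,0,0,0,0,0,0.05,0,0,0,0,0,0,0.05,0,0,0,0])

```text
time: 14.28
eef_pos: [0.5761, -0.0382, 0.1017]
eef_rot: [0.987, 0.159, -0.0, 0.0]
wrist_force: [-0.7, 0.5, -0.9]
opening: 0.0163
grip_force: 58.9
```

Call:
move_arm(increments=[0,0,0.02,0,0,0,0,0,0,0.04,0,0,0,0,0,0,0.06,0,0,0,0,0,0,0.06,0,0,0,0])

```text
time: 14.62
eef_pos: [0.576, -0.0382, 0.0955]
eef_rot: [0.987, 0.159, -0.0, -0.0]
wrist_force: [-0.0, 0.7, -0.7]
opening: 0.0168
grip_force: 58.9
```

Call:
move_arm(increments=[0,0,0.01,0,0,0,0,0,0,0.015,0,0,0,0,0,0,0.015,0,0,0,0])

```text
time: 14.87
eef_pos: [0.5763, -0.0381, 0.0944]
eef_rot: [0.987, 0.159, -0.0, 0.0]
wrist_force: [-0.0, 0.5, -1.1]
opening: 0.0164
grip_force: 58.9
```

Call:
move_arm(increments=[0,0,0.005,0,0,0,0,0,0,0.008,0,0,0,0,0,0,0.008,0,0,0,0])

```text
time: 15.12
eef_pos: [0.5764, -0.0381, 0.0938]
eef_rot: [0.987, 0.159, 0.0, 0.0]
wrist_force: [-0.1, 0.4, -0.6]
opening: 0.0165
grip_force: 59.0
```

Not seated yet; I'll continue in small steps until contact.

Call:
move_arm(increments=[0,0,0.01,0,0,0,0,0,0,0.01,0,0,0,0,0,0,0.01,0,0,0,0])

```text
time: 15.37
eef_pos: [0.5764, -0.0381, 0.0937]
eef_rot: [0.987, 0.159, 0.0, 0.0]
wrist_force: [-1.5, -0.8, 6.2]
opening: 0.017
grip_force: 59.9
```

Call:
move_arm(increments=[0,0,0.01,0,0,0,0,0,0,0.01,0,0,0,0,0,0,0.01,0,0,0,0])

```text
time: 15.62
eef_pos: [0.5765, -0.0381, 0.0936]
eef_rot: [0.987, 0.159, 0.0, 0.0]
wrist_force: [-4.7, -0.4, 11.7]
opening: 0.0165
grip_force: 60.5
```

Seated at the expected height, so I'll relieve the pressure, open and retreat.

Call:
move_arm(increments=[0,0,-0.015,0,0,0,0,0,0,-0.015,0,0,0,30,0,0,-0.015,0,0,0,60,0,0,-0.015,0,0,0,60,0,0,-0.015,0,0,0,60,0,0,-0.015,0,0,0,60,0,0,-0.015,0,0,0,60])

```text
time: 16.2
eef_pos: [0.5762, -0.0382, 0.093]
eef_rot: [0.987, 0.159, -0.0, -0.0]
wrist_force: [1.0, -0.2, -0.4]
opening: 0.0511
grip_force: 0.0
```

Call:
move_arm(increments=[0,0,-0.2,0,0,0,60,0,0,-0.5,0,0,0,60,0,0,-0.8,0,0,0,60,0,0,-1,0,0,0,60,0,0,-1,0,0,0,60])

```text
time: 16.62
eef_pos: [0.5795, -0.0379, 0.1982]
eef_rot: [0.987, 0.159, 0.005, 0.001]
wrist_force: [0.1, 0.2, -0.2]
opening: 0.0513
grip_force: 0.0
```

Call:
move_arm(increments=[-0.3,-0.3,0,0,0,0,60,-0.6,-0.6,0,0,0,0,60,-1,-1,0,0,0,0,60,-1,-1,0,0,0,0,60,-1,-1,0,0,0,0,60])

```text
time: 17.03
eef_pos: [0.4456, 0.0271, 0.1922]
eef_rot: [0.987, 0.161, -0.002, 0.0]
wrist_force: [0.2, 0.7, 0.3]
opening: 0.0511
grip_force: 0.0
```

Run:
```python
from h import *
a=snap("scene","s6.png");b=snap("top","t6.png");s=telemetry.read_state();print(s["time"],s["eef_pos"],s["opening"],s["wrist_force"])
cv2.imwrite("pics/o6.png",np.hstack([cv2.resize(a[150:290,260:400],(400,400)),cv2.resize(b[180:290,260:370],(400,400))])[...,::-1])
q=phase("top",b);print(q)
```

```text
17.1333 [0.44985172 0.02521701 0.19307938] 0.050951067764407186 [-0.94312916 -0.28660376 -0.37494934]
[(-1.108, 0.777, 273), (-2.276, 0.866, 358), (-0.279, 0.349, 298), (2.624, 0.739, 335), (1.026, 0.397, 329)]
```

View pics/o6.png

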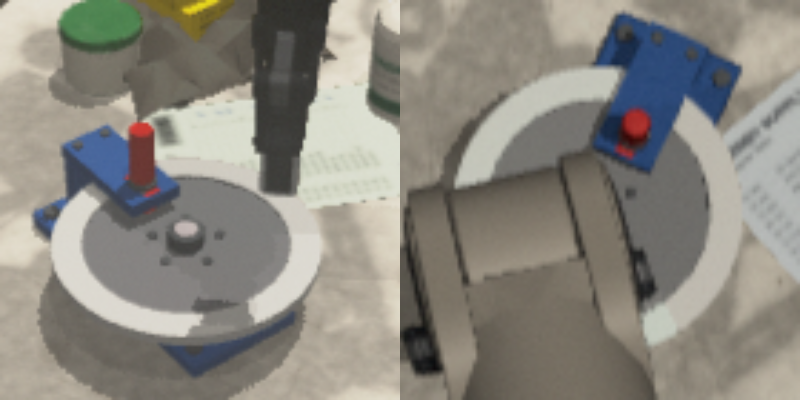

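The picture shows the pin upright with its collar flat on the bracket (o6 left, about (143,160)), the rotor still, and the gripper clear. I'm handing in.

```bash
python3 -c "
from workcell import workorder
print(workorder.sign_off())"
```

```text
the job is handed in; nothing more can be done
None
```

I handed the job in at about 17 s: the rotor was spun to about 0.44 turn/s and released, then slowed by light finger pressure (it paused about 0.3 rad short of the slot, and I eased it the rest of the way with the finger still on). After I let go, the hole sat within about 0.5 mm of the slot, and the lock pin went fully home without resistance; no verdict was shown.

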